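# Hold the tall candle down on the tester's sprung contact pin

## Task

Test the tallest of the three battery candles: first push the tester's open battery drawer fully home until it snaps in, then fetch that candle and press it upright, firmly but without forcing it, down into the round cradle on the tester against the sprung contact pin until it sits hard on the cradle's floor. Finish while still holding it down there, as the pin lifts it again if you let go; leave the two short candles where they stand.

Things in the scene. Friction and masses are not known exactly. Their poses are not given: they have to be found in the camera images.
- tester: candle tester fixed to the worktop: a bare aluminium box 120 mm deep (x), 100 mm wide (y), top at 50 mm. Origin on the worktop under the centre of the box; its x axis points from the drawer side to the back, z up. Does not move, but stands elsewhere and turned differently each time.
- drawer (a joint): opening of the tester's battery drawer in m: 0 = fully home, 0.055 = fully open; it slides along the tester's x axis and closes towards +x. It slides with about 1 N of friction; a sprung detent resists with about 6 N from roughly 11 mm to 5 mm open, and pulls the drawer home from there.
- drawer_face (a point): centre of the outer front face of the black drawer front (78 mm wide, 34 mm high, from 10 to 44 mm above the worktop; a 2.5 mm lip overhangs at its top and is no obstacle). Its x axis points into the tester. Moves with the drawer.
- cradle: round open-topped grey cup on the tester's top, fixed to it. Origin at the centre of its floor, 56 mm above the worktop; the floor is the hard stop. The bore is 45 mm wide and flares to 49 mm at the rim; the rim is 16 mm above the floor, outside 55 mm wide.
- contact_pin (a joint): travel of the brass contact pin (10 mm thick) in the middle of the cradle, in m: 0 = up, its top 10 mm above the cradle floor; 0.010 = pressed level with the floor. Its spring pushes up with 4 N at 0 and about 10 N at 0.010, more than the candle's weight; so the candle on the floor needs over 10 N of downward push, 12 to 30 N in all is right.
- tall_candle: the candle to test: round ivory battery candle, plastic, 39 mm thick, body 52 mm high and 61 mm with its plastic flame; about 45 g. Origin at the centre of its underside, z up. Stands on the worktop.
- short_candle_a: bystander: similar battery candle, 38 mm thick, body 41 mm high, 49 mm with its flame. Origin at the centre of its underside.
- short_candle_b: bystander: like short_candle_a, 49 mm high with its flame. Origin at the centre of its underside.
Not all that is in view belongs to the job. Leave any orange or yellow look-alike of the tall_candle alone.

How it is judged:
By the outcome, as a careful person would: the job done as asked, in the order asked, and still so for the second after the job is handed in, while the arm keeps its last pose, push and grip.
It also fails if it takes over 58 s, if anything falls off the work surface, if the arm or the gripper's body presses on something with over 40 N, if the wrist force passes 120 N, or if a joint passes its speed limit or range.

## Robot

A 6-joint arm with a two-finger parallel gripper is mounted at the origin on a cart in front of the work surface, level with it; the furniture and walls round the work are solid. World frame = base frame: x ahead of the robot, y to its left, z up, the work surface at z = 0. Lengths are in m, angles in rad, forces in N, time in s.
With the tool pointing down it reaches from about 0.325 to 0.75 m from the base axis. Payload 7.6 kg.
Tool frame: the origin (TCP) lies midway between the tips of the shut fingers; the grasp point (between the pads) lies behind it (robot.pinch_z is the z of the grasp point in the tool frame, in m); z points along the fingers, y is the line along which they close (so a half turn about z gives the same grasp; the last joint's range is limited). The gripper opens to 85 mm and grips with 20 to 120 N. Pads are 22 mm wide; open, the fingers measure 114 mm over their backs; the gripper's body (76 mm by 85 mm) begins 54 mm behind the grasp point. The pads swing forward as they close: fully open they stand 13 mm farther back than shut.
Start: joints at [1.273, 0.052, 1.401, -0, 1.689, -0.07], TCP at [0.119, 0.511, 0.209] pointing down, gripper open.
Joint ranges: [-2.9, 2.9], [-0.91, 2.17], [0.12, 2.37], [-1.06, 4.2], [0.26, 2.73], [-2.93, 2.93]. Speed limits (rad/s): [2.57, 2.57, 3.01, 3.14, 3.14, 3.14].

## Interface

Orientations are given as a 3x3 rotation matrix whose columns are the frame's x, y, z axes.
In Python, from plant import robot gives the robot as it stands. The module is installed in compiled form; this text tells all that it offers.
- The arm moves only by the tool carry_out, never from a script. Its argument "moves" is a list of rows, each an object with "travel": the shift along the tool's x, y, z in cm, a list of three; "turn": the turn, a rotation vector about the tool's x, y, z in rad, a list of three; "gripper": the closure, from 0 (fully open) to 1 (shut). A call has 1 to 12 rows; each row shifts and turns the commanded pose from where the row before left it, along the tool's axes as they then stand; what a row does not reach is not made up. A row lasts 1/12 s, in which the tool goes at most 41.7 mm and 7.16 degrees, less where a joint would pass 70% of its speed; a pose out of reach is approached as far as the arm can. A call with a gripper value outside its range is refused whole. The fingers move at their own pace and stop on an object; "force" is the grip in N (left out, the last holds). Time passes only in rows, so rows that do not move let the fingers close. It gives the time, the measured TCP pose, the force, the opening and the grip force at its end, in the units of the state.
- robot.get_state(): the state, without advancing time (a new reading comes with each control period).
- robot.read_camera(name): name is "scene" or "top" or "wrist"; returns a dict with "image" (480x640x3 uint8, red, green, blue), "fx", "fy", "cx", "cy" (pixels), "R" (3x3) and "t" (3): a world point X has camera coordinates R X + t. Camera axes: x right, y down, z forward; pixel columns grow to the right and rows downward; lengths in m; the calibration is good to about 2 mm. A picture is of the moment at which its call begins. There is no depth.
- robot.close_job(): hands the job in; it is judged then, once.
The state is a dict: "time": time; "joints": joint angles; "dq": joint speeds; "tau": joint torques, N m; "tool_pos": TCP position; "tcp_rot": TCP orientation; "wrist_force": force on the tool from outside, world axes, zero at the start; "moment": the same for the moment, N m; "gripper_width": finger opening in m; "gripper_force": force on a finger pad.
Only numpy, scipy, OpenCV 4.12 (cv2) and the standard library are available. Lean on these libraries where they do the work, as an engineer would, in place of code of your own. Each camera call takes 0.05 s, during which the arm holds its last target. There are 200 camera calls.

## Working session

There is one attempt and no reset: what is moved stays moved. The work goes in short steps, Python scripts to look and compute and a tool call to move; the robot and the scene stay as the last step left them, time stands still between calls to the robot, and variables do not carry over. Pictures are saved under pics/ and viewed, at most 10 in all, crops included, and the job is handed in when it is done.

Besides the shell and the picture viewer there is one more tool, called after "Call:" as name([rows], argument=value, ...), one row to a line, values as JSON. carry_out: Moves the arm, as the interface text tells. Its arguments: {"type":"object","properties":{"moves":{"type":"array","items":{"type":"object","properties":{"travel":{"type":"array","items":{"type":"number"}},"turn":{"type":"array","items":{"type":"number"}},"gripper":{"type":"number"}}}},"force":{"type":"number"}},"required":["moves"]}

```bash
mkdir -p pics; cat > h.py <<'E'
import numpy as np, cv2
from plant import robot
def cam(n):
    c=robot.read_camera(n); c['R']=np.array(c['R']); c['t']=np.array(c['t']); return c
def ray(c,u,v,z):
    d=c['R'].T@np.array([(u-c['cx'])/c['fx'],(v-c['cy'])/c['fy'],1.]); o=-c['R'].T@c['t']
    return o+d*(z-o[2])/d[2]
def proj(c,X):
    p=c['R']@np.array(X)+c['t']; return np.array([c['fx']*p[0]/p[2]+c['cx'],c['fy']*p[1]/p[2]+c['cy']])
def save(c,n): cv2.imwrite(n,cv2.cvtColor(c['image'],cv2.COLOR_RGB2BGR))
E
python3 - <<'E'
from h import *
for n in('scene','top'):
    c=cam(n); save(c,f'pics/{n}.png'); print(n,-c['R'].T@c['t'],c['R'][2],c['fx'])
print(robot.pinch_z, robot.get_state())
E
```

```text
scene [-0.18561151 -0.56991195  0.61006455] [ 0.67498749  0.50825012 -0.53485859] 440.73721902974916
top [ 0.34724081 -0.04701708  0.96573719] [ 0.17554284  0.01338763 -0.98438076] 471.10657487570757
-0.0187 {'time': 0.1, 'joints': array([ 1.27270373e+00,  5.27760346e-02,  1.40165142e+00, -4.71916575e-06,
        1.68859260e+00, -7.02809745e-02]), 'dq': array([ 2.03552474e-03, -1.97356382e-03, -4.59287918e-03, -7.84752509e-04,
       -5.46423697e-05,  1.44131018e-04]), 'tau': array([ 1.30453103e-03, -3.82587039e+01, -3.60981417e+01, -8.62146135e-05,
        4.92999447e-03,  1.81024757e-05]), 'tool_pos': array([0.118448  , 0.51114792, 0.20814124]), 'tcp_rot': array([[-9.74162820e-01,  2.25846469e-01, -4.14744382e-04],
       [ 2.25846830e-01,  9.74161867e-01, -1.36582717e-03],
       [ 9.55609184e-05, -1.42420675e-03, -9.99998981e-01]]), 'wrist_force': array([ 0.50622502, -0.48421381,  0.30516565]), 'moment': array([-0.01795136, -0.06620139, -0.00430224]), 'gripper_force': 0.0, 'gripper_width': 0.0853524169620044}
```

View pics/scene.png

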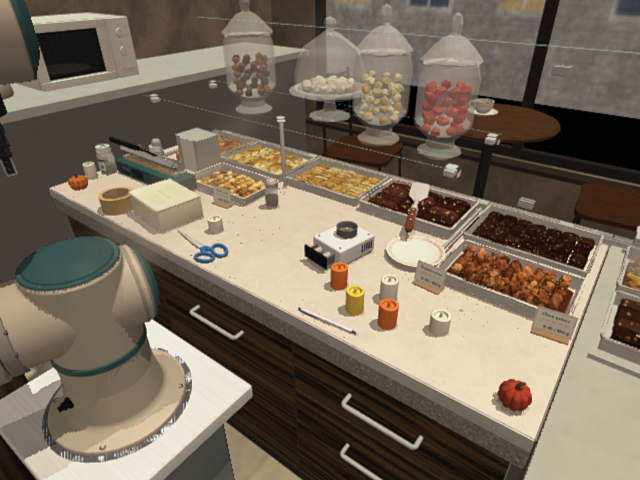

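View pics/top.png

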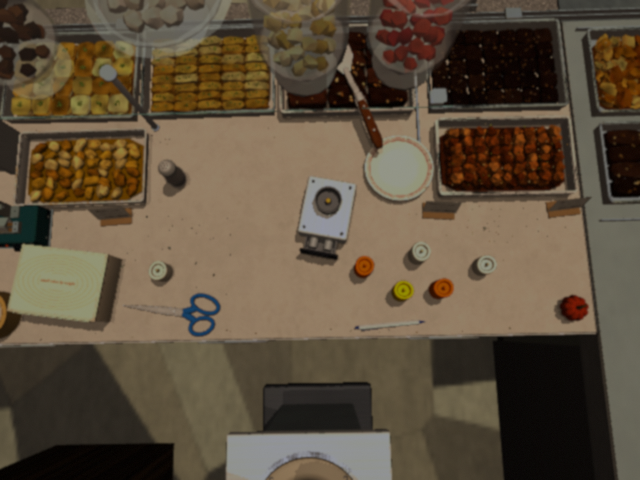

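The scene view shows the tester at about (340,245), with its open drawer front at (316,257). White candles stand at (389,290), (440,322) and (215,224). In the top view those candles are at (420,252), (486,265) and (158,271), the cradle is at (328,201) and the drawer front at (319,253). The orange and yellow ones are decoys.

```bash
python3 - <<'E'
from h import *
c=cam('top');s=cam('scene')
im=c['image']
hsv=cv2.cvtColor(im,cv2.COLOR_RGB2HSV)
# tester top
roi=np.zeros(im.shape[:2],np.uint8); roi[165:262,285:372]=1
lab=cv2.cvtColor(im,cv2.COLOR_RGB2LAB)
print('lab top',lab[225,320],'table',lab[225,270], 'face',lab[253,318],'candle',lab[252,412],lab[252,426])
def comps(m,mn):
    n,l,st,ce=cv2.connectedComponentsWithStats(m.astype(np.uint8))
    return [(st[i],ce[i],(l==i)) for i in range(1,n) if st[i][4]>mn]
m=(roi>0)&(lab[...,2]<133)&(lab[...,0]>110)
for st,ce,l in comps(m,200):
    ct=max(cv2.findContours(l.astype(np.uint8),0,2)[0],key=cv2.contourArea)
    r=cv2.minAreaRect(ct); b=cv2.boxPoints(r)+0.0
    P=np.array([ray(c,*p,0.05) for p in b]); print('box',st,r,P.round(4).tolist(),np.linalg.norm(P-np.roll(P,1,0),axis=1))
m=(roi>0)&(lab[...,0]<60); m[:235]=0
for st,ce,l in comps(m,30):
    r=cv2.minAreaRect(np.argwhere(l)[:,::-1].astype(np.float32)); print('dark',st,ce,r)
def up(c,x0,y0,w,h,k): return cv2.resize(c['image'][y0:y0+h,x0:x0+w],None,fx=k,fy=k,interpolation=cv2.INTER_CUBIC)
a=up(c,285,165,100,100,4); b=up(c,390,225,100,50,4); d=up(s,295,210,100,75,4); e=up(s,340,265,100,75,4)
out=np.zeros((600,800,3),np.uint8); out[:400,:400]=a[:400]; out[400:600,:400]=b; out[:300,400:]=d; out[300:,400:]=e
cv2.imwrite('pics/crop.png',out[...,::-1])
E
```

```text
lab top [159 129 124] table [137 133 145] face [  9 128 128] candle [101 127 140] [132 125 142]
box [ 300  178   55   60 1780] ((326.5926513671875, 207.34219360351562), (46.69047927856445, 54.78634262084961), 9.865806579589844) [[0.5418, 0.0095, 0.05], [0.6532, -0.0108, 0.05], [0.634, -0.1035, 0.05], [0.5235, -0.0814, 0.05]] [0.09269764 0.11323684 0.09460903 0.11267244]
dark [300 235  12   7  33] [306.96969697 236.60606061] ((305.5, 238.0), (11.0, 6.0), -0.0)
dark [316 236  11   7  46] [320.86956522 239.2173913 ] ((320.5810546875, 239.5135040283203), (10.192737579345703, 5.753964424133301), 9.462322235107422)
dark [331 239  14   9  51] [336.98039216 241.78431373] ((337.8823547363281, 241.5294189453125), (8.246211051940918, 12.126781463623047), 75.96376037597656)
dark [300 244  38  16 285] [318.48421053 252.93333333] ((318.6168212890625, 252.5522003173828), (37.82122039794922, 10.181017875671387), 14.620874404907227)
```

View pics/crop.png

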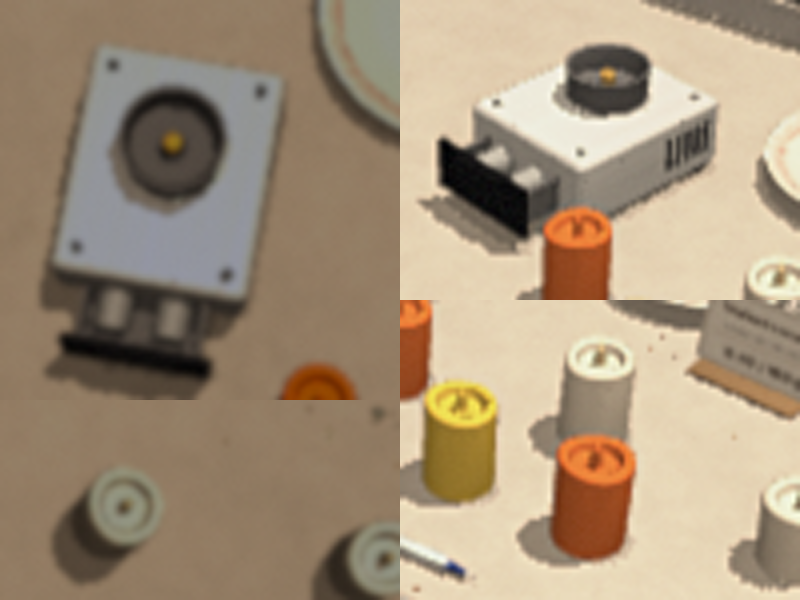

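The crop shows the tester with its drawer open towards the robot and the brass pin at crop (173,143). The candle behind the orange one is a white candle with its wick at crop (601,358). I'll measure all three white candles and the tester pose next.

```bash
python3 - <<'E'
from h import *
c=cam('top');s=cam('scene')
def tri(p,q):
    A=[];b=[]
    for k,(u,v) in((c,p),(s,q)):
        for a,val in((0,(u-k['cx'])/k['fx']),(1,(v-k['cy'])/k['fy'])):
            r=k['R'][a]-val*k['R'][2]; A.append(r); b.append(val*k['t'][2]-k['t'][a])
    x,res,_,_=np.linalg.lstsq(np.array(A),np.array(b),rcond=None); return x.round(4),res
T=lambda x,y:(285+x/4-.375,165+y/4-.375)
S=lambda x,y:(295+(x-400)/4-.375,210+y/4-.375)
print('pin',tri(T(173,143),S(608,75)),ray(c,*T(173,143),.066))
print('cradle rim top',ray(c,*T(174,142),.072))
pt=[ray(c,*T(*p),.05) for p in((112,65),(260,92),(226,275),(76,246))]
ps=[ray(s,*S(*p),.05) for p in((609,47),(694,97),(580,153),(496,103))]
for P in(pt,ps):
    P=np.array(P); print('screws',P.round(4).tolist(),'mean',P.mean(0)); f=(P[0]+P[1]-P[2]-P[3]);g=(P[0]+P[3]-P[1]-P[2]) 
    print(np.degrees(np.arctan2(f[1],f[0])),np.degrees(np.arctan2(g[1],g[0]))-90)
f=[ray(s,*S(*p),.044) for p in((441,141),(527,184))]; print('face top corners scene',f)
f=[ray(c,*T(*p),.044) for p in((64,334),(212,364))]; print('face top corners top',f)
print('tall wick',tri((390+31.25-.375,225+107/4-.375),(340+201/4-.375,265+58/4-.375)))
for k,n,seeds in((c,'top',((420,252),(486,265),(158,271))),(s,'scene',((389,290),(440,322),(215,224)))):
    lab=cv2.cvtColor(k['image'],cv2.COLOR_RGB2LAB)
    a=lab[...,1].astype(int);
    for u,v in seeds:
        w=24; sub=lab[v-w:v+w,u-w:u+w].astype(int); tab=np.median(sub.reshape(-1,3),0)
        m=((sub[...,1]<=tab[1]-3)&(sub[...,0]>60)&(sub[...,1]<131)).astype(np.uint8)
        N,l,st,ce=cv2.connectedComponentsWithStats(m); i=1+np.argmin(np.hypot(*(ce[1:]-w).T)+1000*(st[1:,4]<40))
        x,y,W,H,A=st[i]; x+=u-w;y+=v-w
        print(n,(u,v),tab,'bbox',x,y,W,H,A)
        if n=='scene':
            cx=x+W/2-.5; P0=ray(k,cx,y+H/2,.025); o=-k['R'].T@k['t']; d=P0-o; sn=-d[2]/np.linalg.norm(d)
            base=ray(k,cx,y+H-.5-W*sn/2,0); 
            t=(cx,y-.5+W*sn/2)
            hs=np.linspace(.02,.08,121); e=[abs(proj(k,[*base[:2],h])[1]-t[1]) for h in hs]
            print('  base',base,'height',hs[np.argmin(e)],'top at .041/.052',ray(k,*t,.041),ray(k,*t,.052))
        else: print('  center rays z=.025',ray(k,x+W/2-.5,y+H/2-.5,.025))
E
```

```text
pin (array([ 0.5984, -0.0499,  0.0641]), array([7.64382216e-07])) [ 0.59741956 -0.04940776  0.066     ]
cradle rim top [ 0.59624554 -0.04989278  0.072     ]
screws [[0.6434, -0.0195, 0.05], [0.6274, -0.0939, 0.05], [0.5337, -0.0742, 0.05], [0.5501, -0.0, 0.05]] mean [ 0.58863033 -0.04690473  0.05      ]
-11.807953203426344 -12.327441377485968
screws [[0.6494, -0.017, 0.05], [0.6282, -0.0949, 0.05], [0.534, -0.075, 0.05], [0.55, -0.0006, 0.05]] mean [ 0.59042013 -0.0468697   0.05      ]
-10.624716971072584 -13.743516238167658
face top corners scene [array([0.5031199 , 0.00530456, 0.044     ]), array([ 0.49630711, -0.06405699,  0.044     ])]
face top corners top [array([0.50684068, 0.00680821, 0.044     ]), array([ 0.49013945, -0.06627368,  0.044     ])]
tall wick (array([ 0.4947, -0.2305,  0.0507]), array([3.19692872e-06]))
top (420, 252) [136. 133. 145.] bbox 411 241 21 21 322
  center rays z=.025 [ 0.49879511 -0.23494676  0.025     ]
top (486, 265) [135. 133. 145.] bbox 476 255 21 20 324
  center rays z=.025 [ 0.46853591 -0.36303649  0.025     ]
top (158, 271) [134. 133. 144.] bbox 148 260 19 22 310
  center rays z=.025 [0.47075817 0.29899371 0.025     ]
scene (389, 290) [218. 129. 145.] bbox 382 274 17 11 103
  base [ 0.55662153 -0.20151077  0.        ] height 0.02 top at .041/.052 [ 0.50962891 -0.22463129  0.041     ] [ 0.49618994 -0.23130555  0.052     ]
scene (440, 322) [220. 129. 146.] bbox 432 309 20 12 135
  base [ 0.51515655 -0.34659733  0.        ] height 0.02 top at .041/.052 [ 0.46590582 -0.3625681   0.041     ] [ 0.45331201 -0.36657605  0.052     ]
scene (215, 224) [211. 130. 145.] bbox 208 215 14 7 40
  base [0.51449259 0.34924672 0.        ] height 0.02 top at .041/.052 [0.46915542 0.28941938 0.041     ] [0.45649879 0.27280853 0.052     ]
```

The tall candle is the white one at (0.495, -0.231): its top is at 0.051–0.052 m, while the other two fit a 0.041 m body. The cradle is at (0.597, -0.050) with tester yaw about -12°, and the drawer face is at (0.498, -0.029). First I'll push the drawer.

Call:
carry_out([
  {"travel": [-2.7,-2.7,0],"turn": [0,0,-0.02],"gripper": 1},
  {"travel": [-2.7,-2.7,0],"gripper": 1},
  {"travel": [-2.7,-2.7,0],"gripper": 1},
  {"travel": [-2.7,-2.7,0],"gripper": 1},
  {"travel": [-2.7,-2.7,0],"gripper": 1},
  {"travel": [-2.7,-2.7,0],"gripper": 1},
  {"travel": [-2.7,-2.7,0],"gripper": 1},
  {"travel": [-2.7,-2.7,0],"gripper": 1},
  {"travel": [-2.7,-2.7,0],"gripper": 1},
  {"travel": [-2.7,-2.7,0],"gripper": 1},
  {"travel": [-2.7,-2.7,0],"gripper": 1},
  {"travel": [0,0,0],"gripper": 1},
])

```text
invalid input
```

```bash
cat >> h.py <<'E'
def go(X):
    s=robot.get_state(); R=np.array(s['tcp_rot']); p=np.array(s['tool_pos'])
    print('t',s['time'],'pos',p.round(4),'F',np.round(s['wrist_force'],1),'w',s['gripper_width'],'g',s['gripper_force'])
    print('x axis yaw',np.degrees(np.arctan2(R[1,0],R[0,0])).round(2),'tilt',R[:,2].round(4),'travel cm',(100*R.T@(np.array(X)-p)).round(2))
E
python3 -c "
from h import *
go([.445,-.018,.2])"
```

```text
t 0.3 pos [0.1185 0.5113 0.2086] F [-0.4 -0.3 -0.6] w 0.08552171764319579 g 0.0
x axis yaw 166.95 tilt [-1.e-04 -4.e-04 -1.e+00] travel cm [-43.76 -44.19   0.88]
```

Call:
carry_out([
  {"travel": [-2.7,-2.7,0],"turn": [0,0,-0.02],"gripper": 1},
  {"travel": [-2.7,-2.7,0],"turn": [0,0,0],"gripper": 1},
  {"travel": [-2.7,-2.7,0],"turn": [0,0,0],"gripper": 1},
  {"travel": [-2.7,-2.7,0],"turn": [0,0,0],"gripper": 1},
  {"travel": [-2.7,-2.7,0],"turn": [0,0,0],"gripper": 1},
  {"travel": [-2.7,-2.7,0],"turn": [0,0,0],"gripper": 1},
  {"travel": [-2.7,-2.7,0],"turn": [0,0,0],"gripper": 1},
  {"travel": [-2.7,-2.7,0],"turn": [0,0,0],"gripper": 1},
  {"travel": [-2.7,-2.7,0],"turn": [0,0,0],"gripper": 1},
  {"travel": [-2.7,-2.7,0],"turn": [0,0,0],"gripper": 1},
  {"travel": [-2.7,-2.7,0],"turn": [0,0,0],"gripper": 1},
  {"travel": [0,0,0],"turn": [0,0,0],"gripper": 1},
], force=60)

```text
time: 1.3
tool_pos: [0.3497, 0.1543, 0.2089]
tcp_rot: [[-0.977, 0.214, 0.001], [0.214, 0.977, -0.002], [-0.001, -0.001, -1.0]]
wrist_force: [-0.1, 0.3, -0.5]
gripper_width: -0.0001
gripper_force: 0.0
```

```bash
python3 -c "
from h import *
go([.445,-.018,.2])"
```

```text
t 1.3 pos [0.3497 0.1543 0.2089] F [-0.1  0.3 -0.5] w -6.785307579989322e-05 g 0.0
x axis yaw 167.64 tilt [ 0.0011 -0.0017 -1.    ] travel cm [-12.99 -14.79   0.93]
```

Call:
carry_out([
  {"travel": [-2.6,-2.95,0],"turn": [0,0,-0.006],"gripper": 1},
  {"travel": [-2.6,-2.95,0],"turn": [0,0,0],"gripper": 1},
  {"travel": [-2.6,-2.95,0],"turn": [0,0,0],"gripper": 1},
  {"travel": [-2.6,-2.95,0],"turn": [0,0,0],"gripper": 1},
  {"travel": [-2.6,-2.95,0],"turn": [0,0,0],"gripper": 1},
  {"travel": [0,0,2.8],"turn": [0,0,0],"gripper": 1},
  {"travel": [0,0,2.8],"turn": [0,0,0],"gripper": 1},
  {"travel": [0,0,2.8],"turn": [0,0,0],"gripper": 1},
  {"travel": [0,0,2.8],"turn": [0,0,0],"gripper": 1},
  {"travel": [0,0,2.8],"turn": [0,0,0],"gripper": 1},
  {"travel": [0,0,2.8],"turn": [0,0,0],"gripper": 1},
  {"travel": [0,0,0],"turn": [0,0,0],"gripper": 1},
])

```text
time: 2.3
tool_pos: [0.441, -0.0108, 0.0355]
tcp_rot: [[-0.98, 0.2, -0.01], [0.2, 0.98, 0.001], [0.01, -0.001, -1.0]]
wrist_force: [-0.7, 0.7, -1.1]
gripper_width: 0.0002
gripper_force: 0.0
```

```bash
python3 - <<'E'
from h import *
go([.445,-.018,.022]);go([.4985,-.029,.022])
w=cam('wrist');t=cam('top')
a=cv2.resize(t['image'][165:270,285:385],(400,420),interpolation=cv2.INTER_CUBIC); b=cv2.resize(w['image'],(400,300))
o=np.zeros((420,800,3),np.uint8);o[:,:400]=a;o[:300,400:]=b; cv2.imwrite('pics/p1.png',o[...,::-1])
E
```

```text
t 2.3 pos [ 0.441  -0.0108  0.0355] F [-0.7  0.7 -1.1] w 0.00023828003164022503 g 0.0
x axis yaw 168.45 tilt [-0.0099  0.0013 -0.9999] travel cm [-0.55 -0.62  1.34]
t 2.3 pos [ 0.441  -0.0108  0.0355] F [-0.7  0.7 -1.1] w 0.00023828003164022503 g 0.0
x axis yaw 168.45 tilt [-0.0099  0.0013 -0.9999] travel cm [-6.01 -0.63  1.29]
```

View pics/p1.png

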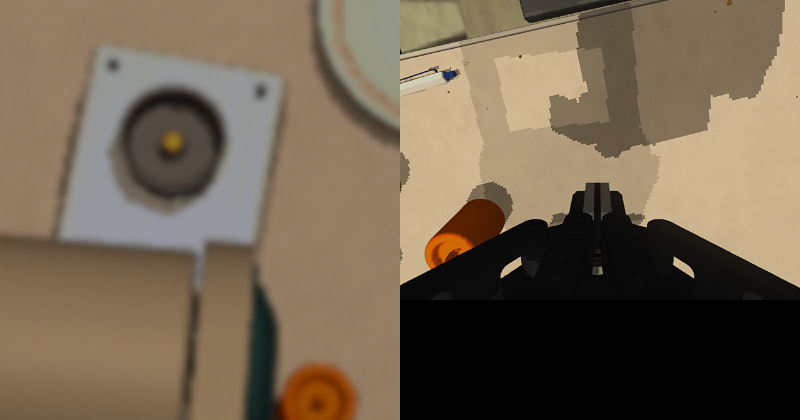

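The top view shows the tester with the arm hiding the drawer. The wrist view shows the shut fingers, clear of the orange candle at left. Next I lower, centre and advance.

Call:
carry_out([
  {"travel": [0,-0.6,0.6],"turn": [0,0,0],"gripper": 1},
  {"travel": [0,0,0.7],"turn": [0,0,0],"gripper": 1},
  {"travel": [-1,0,0],"turn": [0,0,0],"gripper": 1},
  {"travel": [-1,0,0],"turn": [0,0,0],"gripper": 1},
  {"travel": [-1,0,0],"turn": [0,0,0],"gripper": 1},
  {"travel": [-0.5,0,0],"turn": [0,0,0],"gripper": 1},
  {"travel": [-0.5,0,0],"turn": [0,0,0],"gripper": 1},
  {"travel": [-0.5,0,0],"turn": [0,0,0],"gripper": 1},
  {"travel": [0,0,0],"turn": [0,0,0],"gripper": 1},
  {"travel": [0,0,0],"turn": [0,0,0],"gripper": 1},
])

```text
time: 3.23
tool_pos: [0.4877, -0.0264, 0.0279]
tcp_rot: [[-0.98, 0.2, 0.0], [0.2, 0.98, 0.0], [0.0, 0.0, -1.0]]
wrist_force: [-0.2, 0.2, -0.3]
gripper_width: -0.0002
gripper_force: 0.0
```

```bash
python3 -c "
from h import *
go([.5303,-.0358,.022])"
```

```text
t 3.2333 pos [ 0.4877 -0.0264  0.0279] F [-0.2  0.2 -0.3] w -0.00020777110399861678 g 0.0
x axis yaw 168.44 tilt [ 0.e+00  1.e-04 -1.e+00] travel cm [-4.36 -0.07  0.59]
```

Call:
carry_out([
  {"travel": [-0.4,0,0.1],"turn": [0,0,0],"gripper": 1},
  {"travel": [-0.4,0,0.1],"turn": [0,0,0],"gripper": 1},
  {"travel": [-0.4,0,0.1],"turn": [0,0,0],"gripper": 1},
  {"travel": [-0.4,0,0],"turn": [0,0,0],"gripper": 1},
  {"travel": [-0.4,0,0],"turn": [0,0,0],"gripper": 1},
  {"travel": [0,0,0],"turn": [0,0,0],"gripper": 1},
])

```text
time: 3.73
tool_pos: [0.508, -0.0306, 0.0249]
tcp_rot: [[-0.98, 0.201, 0.0], [0.201, 0.98, 0.0], [-0.0, 0.0, -1.0]]
wrist_force: [-0.3, -0.1, 0.4]
gripper_width: -0.0003
gripper_force: 0.0
```

Call:
carry_out([
  {"travel": [-0.3,0,0],"turn": [0,0,0],"gripper": 1},
  {"travel": [-0.3,0,0],"turn": [0,0,0],"gripper": 1},
  {"travel": [-0.3,0,0],"turn": [0,0,0],"gripper": 1},
  {"travel": [0,0,0],"turn": [0,0,0],"gripper": 1},
])

```text
time: 4.07
tool_pos: [0.5167, -0.0323, 0.025]
tcp_rot: [[-0.98, 0.2, 0.0], [0.2, 0.98, 0.0], [-0.0, 0.0, -1.0]]
wrist_force: [-0.4, -0.9, 1.1]
gripper_width: 0.0002
gripper_force: 0.0
```

Call:
carry_out([
  {"travel": [-0.2,0,0],"turn": [0,0,0],"gripper": 1},
  {"travel": [-0.2,0,0],"turn": [0,0,0],"gripper": 1},
  {"travel": [0,0,0],"turn": [0,0,0],"gripper": 1},
])

```text
time: 4.32
tool_pos: [0.5199, -0.0329, 0.0248]
tcp_rot: [[-0.98, 0.2, -0.001], [0.2, 0.98, 0.0], [0.001, 0.0, -1.0]]
wrist_force: [-1.9, 1.1, 1.6]
gripper_width: 0.0002
gripper_force: 1.0
```

```bash
python3 - <<'E'
from h import *
go([.5303,-.0358,.025])
w=cam('wrist');t=cam('scene')
a=cv2.resize(t['image'][210:310,280:380],(400,400),interpolation=cv2.INTER_CUBIC); b=cv2.resize(w['image'],(400,300))
o=np.zeros((400,800,3),np.uint8);o[:,:400]=a;o[:300,400:]=b; cv2.imwrite('pics/p2.png',o[...,::-1])
E
```

```text
t 4.3167 pos [ 0.5199 -0.0329  0.0248] F [-1.9  1.1  1.6] w 0.00024385998981977318 g 1.0206231381744146
x axis yaw 168.44 tilt [-1.e-03  3.e-04 -1.e+00] travel cm [-1.08 -0.07 -0.02]
```

View pics/p2.png

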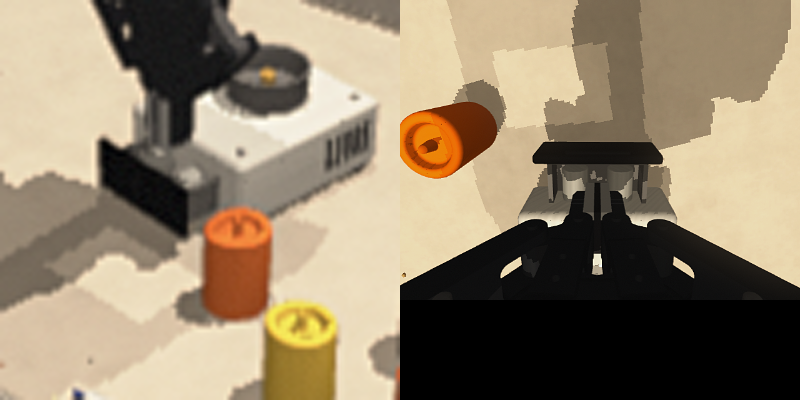

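The picture shows the fingertips beyond the black drawer front: in the wrist view the front lies on the robot side of the fingers, and there is no contact force. I'll measure this before moving.

```bash
python3 - <<'E'
from h import *
w=cam('wrist');s=cam('scene')
print('wrist cam at',-w['R'].T@w['t'],'fwd',w['R'][2],'up-dir',-w['R'][1])
for u,v in((213,228),(419,228),(213,262),(419,262)): print('wrist face',(u,v),ray(w,u,v,.044).round(4))
print('orange wrist',ray(w,(432-400)*1.6,142*1.6,.052))
for u,v in((98,140),(188,195)): print('scene face top',ray(s,280+u/4-.375,210+v/4-.375,.044).round(4))
p=robot.get_state()['tool_pos']
print('TCP in scene crop',(proj(s,p)-[280,210])*4,'in wrist crop',proj(w,p)/1.6+[400,0])
for z in(.044,.1): print(z,(proj(s,[p[0],p[1],z])-[280,210])*4)
E
```

```text
wrist cam at [ 0.45100459 -0.0192919   0.18940785] fwd [ 0.27376706 -0.0555777  -0.9601889 ] up-dir [-0.94100976  0.19095377 -0.27935154]
wrist face (213, 228) [ 0.4809 -0.063   0.044 ]
wrist face (419, 228) [0.4957 0.0098 0.044 ]
wrist face (213, 262) [ 0.4935 -0.0665  0.044 ]
wrist face (419, 262) [0.5086 0.0081 0.044 ]
orange wrist [ 0.46803073 -0.11460324  0.052     ]
scene face top [0.5029 0.0075 0.044 ]
scene face top [ 0.4875 -0.0713  0.044 ]
TCP in scene crop [167.39596289 174.46268772] in wrist crop [597.52030796 181.12529769]
0.044 [167.15833959 147.67761215]
0.1 [166.4360007   66.25503243]
```

```bash
python3 - <<'E'
from h import *
go([.5199,-.0329,.0248])
w=cam('wrist');t=cam('scene')
a=cv2.resize(t['image'][215:285,295:365],(400,400),interpolation=cv2.INTER_CUBIC); b=cv2.resize(w['image'][210:410,215:415],(400,400),interpolation=cv2.INTER_CUBIC)
b=np.clip(b.astype(float)*2,0,255).astype(np.uint8)
o=np.hstack([a,b]); cv2.imwrite('pics/p3.png',o[...,::-1])
E
```

```text
t 4.5167 pos [ 0.5199 -0.033   0.0249] F [-1.1  0.4  1.2] w 0.000588234377403042 g 0.7855155877768993
x axis yaw 168.44 tilt [-2.e-04  1.e-04 -1.e+00] travel cm [0.   0.01 0.01]
```

View pics/p3.png

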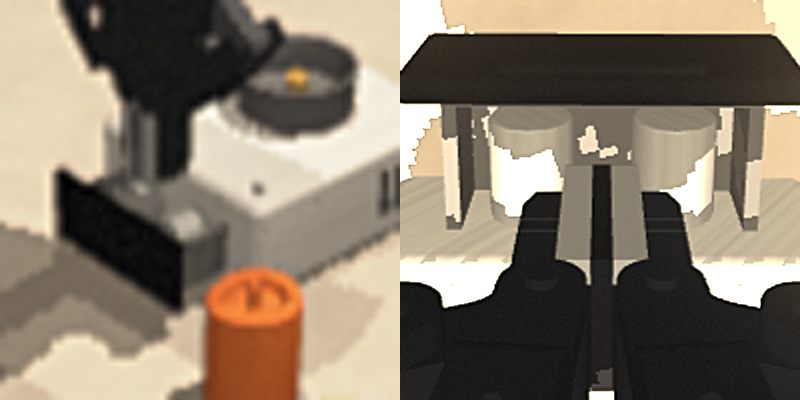

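The fingertips hang at TCP (0.52, -0.033) between the two grey batteries, inside the drawer. The black front's top edge is still at x≈0.50, so it has not moved. I'll lift out, back off, and retry with the fingers half open, off-centre on the face.

Call:
carry_out([
  {"travel": [0,0,-1],"turn": [0,0,0],"gripper": 1},
  {"travel": [0,0,-1.5],"turn": [0,0,0],"gripper": 1},
  {"travel": [0,0,-1.5],"turn": [0,0,0],"gripper": 1},
  {"travel": [0,0,-1],"turn": [0,0,0],"gripper": 1},
  {"travel": [0,0,0],"turn": [0,0,0],"gripper": 1},
  {"travel": [2,0,0],"turn": [0,0,0],"gripper": 0.5},
  {"travel": [3,0,0],"turn": [0,0,0],"gripper": 0.5},
  {"travel": [3,0,0],"turn": [0,0,0],"gripper": 0.5},
  {"travel": [2,0,0],"turn": [0,0,0],"gripper": 0.5},
  {"travel": [0,0,0],"turn": [0,0,0],"gripper": 0.5},
  {"travel": [0,0,0],"turn": [0,0,0],"gripper": 0.5},
])

```text
time: 5.53
tool_pos: [0.4217, -0.0129, 0.0748]
tcp_rot: [[-0.98, 0.2, 0.001], [0.2, 0.98, -0.0], [-0.001, 0.0, -1.0]]
wrist_force: [0.8, -0.2, 0.4]
gripper_width: 0.0426
gripper_force: 0.0
```

```bash
python3 - <<'E'
from h import *
go([.45,-.019,.018])
w=cam('wrist');t=cam('top');s=cam('scene')
a=cv2.resize(t['image'][180:270,285:375],(400,400),interpolation=cv2.INTER_CUBIC); b=cv2.resize(w['image'][:,80:560],(400,400)); d=cv2.resize(s['image'][215:285,285:425],(400,200),interpolation=cv2.INTER_CUBIC)
o=np.zeros((600,800,3),np.uint8);o[:400,:400]=a;o[:400,400:]=b;o[400:,:400]=d; cv2.imwrite('pics/p4.png',o[...,::-1])
E
```

```text
t 5.5333 pos [ 0.4217 -0.0129  0.0748] F [ 0.8 -0.2  0.4] w 0.042632851543213 g 0.0
x axis yaw 168.45 tilt [ 7.e-04 -0.e+00 -1.e+00] travel cm [-2.89 -0.04  5.68]
```

View pics/p4.png

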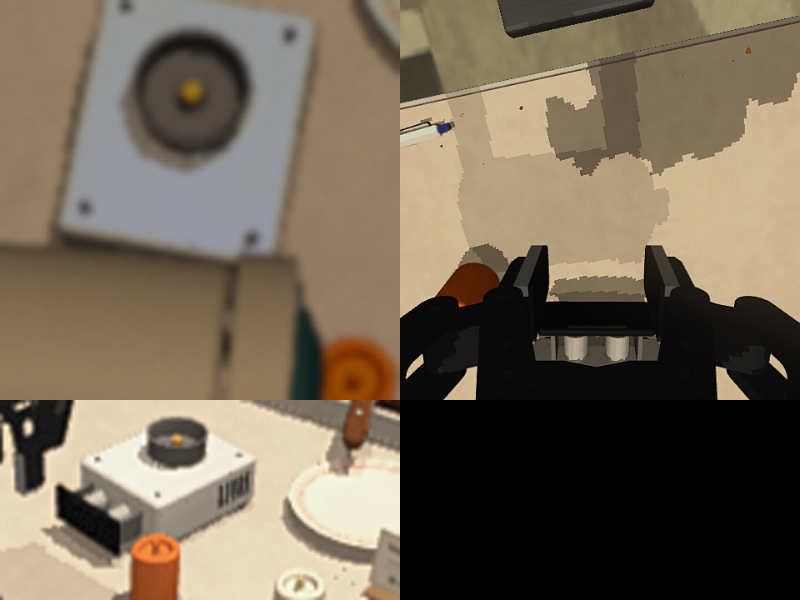

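The pictures show the drawer front intact and still open, with the half-open fingers in front of it. I'll lower to about 18 mm and advance gently.

Call:
carry_out([
  {"travel": [0,0,2],"turn": [0,0,0],"gripper": 0.5},
  {"travel": [0,0,2],"turn": [0,0,0],"gripper": 0.5},
  {"travel": [0,0,1.4],"turn": [0,0,0],"gripper": 0.5},
  {"travel": [-1,0,0],"turn": [0,0,0],"gripper": 0.5},
  {"travel": [-1,0,0],"turn": [0,0,0],"gripper": 0.5},
  {"travel": [-1,0,0],"turn": [0,0,0],"gripper": 0.5},
  {"travel": [-1,0,0],"turn": [0,0,0],"gripper": 0.5},
  {"travel": [-1,0,0],"turn": [0,0,0],"gripper": 0.5},
  {"travel": [-0.5,0,0],"turn": [0,0,0],"gripper": 0.5},
  {"travel": [-0.5,0,0],"turn": [0,0,0],"gripper": 0.5},
  {"travel": [0,0,0],"turn": [0,0,0],"gripper": 0.5},
])

```text
time: 6.6
tool_pos: [0.4816, -0.0252, 0.0207]
tcp_rot: [[-0.98, 0.201, -0.0], [0.201, 0.98, 0.0], [0.0, 0.0, -1.0]]
wrist_force: [0.3, -0.1, 0.1]
gripper_width: 0.0428
gripper_force: 0.0
```

Call:
carry_out([
  {"travel": [-0.4,0,0],"turn": [0,0,0],"gripper": 0.5},
  {"travel": [-0.4,0,0],"turn": [0,0,0],"gripper": 0.5},
  {"travel": [-0.4,0,0],"turn": [0,0,0],"gripper": 0.5},
])

```text
time: 6.85
tool_pos: [0.4929, -0.0274, 0.0209]
tcp_rot: [[-0.98, 0.2, 0.0], [0.2, 0.98, 0.0], [-0.0, 0.0, -1.0]]
wrist_force: [0.9, -0.3, 0.4]
gripper_width: 0.0427
gripper_force: 0.0
```

```bash
python3 - <<'E'
from h import *
go([.5303,-.0358,.02])
w=cam('wrist');s=cam('scene')
b=cv2.resize(w['image'][:,80:560],(400,400)); d=cv2.resize(s['image'][210:290,290:370],(400,400),interpolation=cv2.INTER_CUBIC)
cv2.imwrite('pics/p5.png',np.hstack([d,b])[...,::-1])
E
```

```text
t 6.85 pos [ 0.4929 -0.0274  0.0209] F [ 0.9 -0.3  0.4] w 0.042700609774453585 g 0.0
x axis yaw 168.44 tilt [ 1.e-04  1.e-04 -1.e+00] travel cm [-3.84 -0.07  0.09]
```

View pics/p5.png

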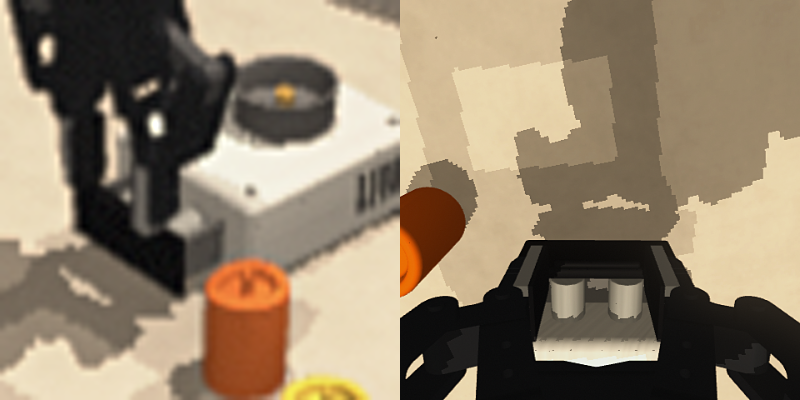

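The fingers at TCP x=0.493 overlap the face's measured plane, with no force so far. I'll creep on and watch the force.

Call:
carry_out([
  {"travel": [-0.3,0,0],"turn": [0,0,0],"gripper": 0.5},
  {"travel": [-0.3,0,0],"turn": [0,0,0],"gripper": 0.5},
  {"travel": [0,0,0],"turn": [0,0,0],"gripper": 0.5},
])

```text
time: 7.2
tool_pos: [0.499, -0.0287, 0.021]
tcp_rot: [[-0.98, 0.2, 0.0], [0.2, 0.98, 0.0], [-0.0, 0.0, -1.0]]
wrist_force: [-0.9, -0.4, 0.1]
gripper_width: 0.0428
gripper_force: 0.0
```

```bash
python3 - <<'E'
from h import *
for i in range(3):
    go([.5303,-.0358,.02]); cam('wrist')
w=cam('wrist');s=cam('scene')
b=cv2.resize(w['image'][230:430,160:480],(600,375),interpolation=cv2.INTER_CUBIC); b=np.clip(b*2.5,0,255).astype(np.uint8)
cv2.imwrite('pics/p6.png',b[...,::-1])
# face bottom-right corner in scene: rightmost/bottom of black below face
E
```

```text
t 7.2 pos [ 0.499  -0.0287  0.021 ] F [-0.9 -0.4  0.1] w 0.04282880749645771 g 0.0
x axis yaw 168.44 tilt [ 4.e-04  0.e+00 -1.e+00] travel cm [-3.21 -0.07  0.1 ]
t 7.25 pos [ 0.4987 -0.0286  0.0209] F [-0.5  0.3  0.1] w 0.042858343976730544 g 0.0
x axis yaw 168.44 tilt [ 2.e-04  1.e-04 -1.e+00] travel cm [-3.24 -0.07  0.09]
t 7.3 pos [ 0.4985 -0.0286  0.0208] F [ 0.8 -0.2  1.7] w 0.04296228605757004 g 0.0
x axis yaw 168.44 tilt [-1.e-04  1.e-04 -1.e+00] travel cm [-3.26 -0.07  0.08]
```

View pics/p6.png

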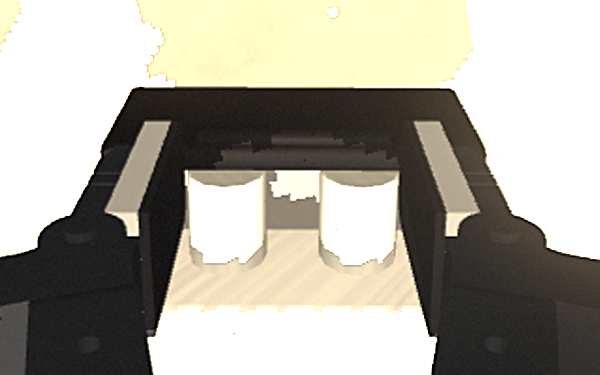

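```bash
python3 - <<'E'
from h import *
w=cam('wrist'); s=cam('scene')
for v in (278,319.6):
    print(v,[ray(w,320,v,z).round(4).tolist() for z in(.01,.044)])
# tips of pads in wrist, p6 left pad top (158,122)
print('pad tip',ray(w,160+158/1.875,230+122/1.875,.025).round(4))
# face lower edge corner in scene: dark column scan near right end
g=cv2.cvtColor(s['image'],cv2.COLOR_RGB2GRAY)
m=((g<40)*1).astype(np.uint8)
for u in range(306,334,3):
    r=np.where(m[235:280,u])[0]+235
    print(u,r.min() if len(r) else None,r.max() if len(r) else None, ray(s,u,r.max()+.5,.01).round(4) if len(r) else '')
E
```

```text
278 [[0.4977, -0.0266, 0.01], [0.4845, -0.0243, 0.044]]
319.6 [[0.518, -0.0306, 0.01], [0.5008, -0.0276, 0.044]]
pad tip [ 0.493  -0.0581  0.025 ]
306 235 255 [0.5081 0.007  0.01  ]
309 235 258 [ 0.5021 -0.0072  0.01  ]
312 238 260 [ 0.4997 -0.0183  0.01  ]
315 251 262 [ 0.4972 -0.0294  0.01  ]
318 235 263 [ 0.4981 -0.0377  0.01  ]
321 237 265 [ 0.4958 -0.0485  0.01  ]
324 237 267 [ 0.4934 -0.0592  0.01  ]
327 235 241 [0.591  0.0041 0.01  ]
330 235 240 [0.5996 0.0007 0.01  ]
333 235 238 [6.122e-01 3.000e-04 1.000e-02]
```

The face is still at x≈0.498, although the fingers straddle it without any force. I'll keep creeping to find where real contact starts.

Call:
carry_out([
  {"travel": [-0.4,0,0],"turn": [0,0,0],"gripper": 0.5},
  {"travel": [-0.4,0,0],"turn": [0,0,0],"gripper": 0.5},
  {"travel": [-0.4,0,0],"turn": [0,0,0],"gripper": 0.5},
])

```text
time: 7.8
tool_pos: [0.5108, -0.0311, 0.021]
tcp_rot: [[-0.98, 0.2, 0.0], [0.2, 0.98, 0.0], [-0.0, 0.0, -1.0]]
wrist_force: [-0.0, -0.3, -0.4]
gripper_width: 0.0427
gripper_force: 0.0
```

Call:
carry_out([
  {"travel": [-0.4,0,0],"turn": [0,0,0],"gripper": 0.5},
  {"travel": [-0.3,0,0],"turn": [0,0,0],"gripper": 0.5},
  {"travel": [-0.3,0,0],"turn": [0,0,0],"gripper": 0.5},
])

```text
time: 8.05
tool_pos: [0.5198, -0.033, 0.0207]
tcp_rot: [[-0.98, 0.201, -0.002], [0.201, 0.98, 0.0], [0.002, 0.0, -1.0]]
wrist_force: [-14.8, 2.4, 7.4]
gripper_width: 0.0426
gripper_force: 7.7
```

Call:
carry_out([
  {"travel": [-0.2,0,0],"turn": [0,0,0],"gripper": 0.5},
  {"travel": [-0.2,0,0],"turn": [0,0,0],"gripper": 0.5},
])

```text
time: 8.22
tool_pos: [0.5198, -0.033, 0.0204]
tcp_rot: [[-0.98, 0.2, -0.012], [0.2, 0.98, 0.002], [0.012, -0.0, -1.0]]
wrist_force: [-31.2, 5.6, 20.7]
gripper_width: 0.043
gripper_force: 15.9
```

```bash
cat > face.py <<'E'
from h import *
s=cam('scene');g=cv2.cvtColor(s['image'],cv2.COLOR_RGB2GRAY)
for u in range(306,331,3):
    r=np.where(g[245:280,u]<40)[0]+245
    if len(r): print(u,r.max(),ray(s,u,r.max()+.5,.01).round(4))
E
python3 face.py; python3 -c "
from h import *
go([.53,-.036,.02])"
```

```text
306 256 [0.5046 0.0042 0.01  ]
309 258 [ 0.5021 -0.0072  0.01  ]
312 260 [ 0.4997 -0.0183  0.01  ]
315 262 [ 0.4972 -0.0294  0.01  ]
318 263 [ 0.4981 -0.0377  0.01  ]
321 265 [ 0.4958 -0.0485  0.01  ]
324 267 [ 0.4934 -0.0592  0.01  ]
330 250 [ 0.5612 -0.0272  0.01  ]
t 8.2667 pos [ 0.5197 -0.0329  0.0204] F [-24.8   4.4  16.9] w 0.04254358492683366 g 12.40304147824645
x axis yaw 168.44 tilt [-0.0128  0.0022 -0.9999] travel cm [-1.07 -0.1   0.03]
```

Firm contact only comes at the tester box's own front, while the drawer face hasn't moved. I'll back off horizontally and see whether the face reacts.

Call:
carry_out([
  {"travel": [0.6,0,0],"turn": [0,0,0],"gripper": 0.5},
  {"travel": [0.8,0,0],"turn": [0,0,0],"gripper": 0.5},
  {"travel": [0.8,0,0],"turn": [0,0,0],"gripper": 0.5},
  {"travel": [0.8,0,0],"turn": [0,0,0],"gripper": 0.5},
])

```text
time: 8.6
tool_pos: [0.494, -0.0277, 0.0208]
tcp_rot: [[-0.98, 0.2, 0.0], [0.2, 0.98, 0.0], [-0.0, 0.0, -1.0]]
wrist_force: [-0.4, -0.8, 0.4]
gripper_width: 0.0427
gripper_force: 0.0
```

Call:
carry_out([
  {"travel": [1,0,0],"turn": [0,0,0],"gripper": 0.5},
  {"travel": [1,0,0],"turn": [0,0,0],"gripper": 0.5},
  {"travel": [1,0,0],"turn": [0,0,0],"gripper": 0.5},
  {"travel": [1,0,0],"turn": [0,0,0],"gripper": 1},
  {"travel": [1,0,0],"turn": [0,0,0],"gripper": 1},
  {"travel": [0,0,0],"turn": [0,0,0],"gripper": 1},
])

```text
time: 9.1
tool_pos: [0.444, -0.0174, 0.0206]
tcp_rot: [[-0.98, 0.2, -0.001], [0.2, 0.98, 0.0], [0.001, 0.0, -1.0]]
wrist_force: [-0.3, -0.1, -0.6]
gripper_width: 0.0071
gripper_force: 0.0
```

```bash
python3 face.py; python3 - <<'E'
from h import *
go([.53,-.036,.01])
t=cam('top');s=cam('scene')
d=cv2.resize(s['image'][210:310,290:390],(400,400),interpolation=cv2.INTER_CUBIC); a=cv2.resize(t['image'][180:280,285:385],(400,400),interpolation=cv2.INTER_CUBIC)
cv2.imwrite('pics/p7.png',np.hstack([d,a])[...,::-1])
E
```

```text
306 255 [0.5081 0.007  0.01  ]
309 257 [ 0.5055 -0.0044  0.01  ]
312 260 [ 0.4997 -0.0183  0.01  ]
315 262 [ 0.4972 -0.0294  0.01  ]
318 263 [ 0.4981 -0.0377  0.01  ]
321 265 [ 0.4958 -0.0485  0.01  ]
324 267 [ 0.4934 -0.0592  0.01  ]
t 9.15 pos [ 0.445  -0.0176  0.021 ] F [ 0.2 -0.5  0.3] w 0.0006934960557256341 g 0.0
x axis yaw 168.45 tilt [ 4.e-04  0.e+00 -1.e+00] travel cm [-8.69 -0.1   1.1 ]
```

```bash
python3 -c "
from plant import robot
print(robot.get_state()['joints'].round(3))"
```

```text
[-0.123 -0.014  1.856  0.     1.298 -1.492]
```

Call:
carry_out([
  {"travel": [0,0,0.1],"turn": [0,0,0.12],"gripper": 1},
  {"travel": [0,0,0.1],"turn": [0,0,0.12],"gripper": 1},
  {"travel": [0,0,0.1],"turn": [0,0,0.12],"gripper": 1},
  {"travel": [0,0,0.1],"turn": [0,0,0.12],"gripper": 1},
  {"travel": [0,0,0.1],"turn": [0,0,0.12],"gripper": 1},
  {"travel": [0,0,0.1],"turn": [0,0,0.12],"gripper": 1},
  {"travel": [0,0,0.1],"turn": [0,0,0.12],"gripper": 1},
  {"travel": [0,0,0.1],"turn": [0,0,0.12],"gripper": 1},
  {"travel": [0,0,0],"turn": [0,0,0.12],"gripper": 1},
  {"travel": [0,0,0],"turn": [0,0,0.12],"gripper": 1},
  {"travel": [0,0,0],"turn": [0,0,0.12],"gripper": 1},
  {"travel": [0,0,0],"turn": [0,0,0.12],"gripper": 1},
])

```text
time: 10.25
tool_pos: [0.4461, -0.0179, 0.0129]
tcp_rot: [[0.077, 0.997, 0.0], [0.997, -0.077, 0.0], [0.0, 0.0, -1.0]]
wrist_force: [0.7, -1.2, -0.6]
gripper_width: -0.0002
gripper_force: 0.0
```

Call:
carry_out([
  {"travel": [0,0.5,0],"turn": [0,0,0.12],"gripper": 1},
  {"travel": [0,0.8,0],"turn": [0,0,0],"gripper": 1},
  {"travel": [0,0.8,0],"turn": [0,0,0],"gripper": 1},
  {"travel": [0,0.6,0],"turn": [0,0,0],"gripper": 1},
  {"travel": [0,0.4,0],"turn": [0,0,0],"gripper": 1},
  {"travel": [0,0.4,0],"turn": [0,0,0],"gripper": 1},
  {"travel": [0,0,0],"turn": [0,0,0],"gripper": 1},
])

```text
time: 10.83
tool_pos: [0.4807, -0.024, 0.0129]
tcp_rot: [[0.189, 0.982, 0.0], [0.982, -0.189, 0.0], [0.0, 0.0, -1.0]]
wrist_force: [-0.0, 0.4, -0.3]
gripper_width: -0.0001
gripper_force: 0.0
```

Call:
carry_out([
  {"travel": [0,0.4,0],"turn": [0,0,0],"gripper": 1},
  {"travel": [0,0.4,0],"turn": [0,0,0],"gripper": 1},
  {"travel": [0,0.4,0],"turn": [0,0,0],"gripper": 1},
  {"travel": [0,0,0],"turn": [0,0,0],"gripper": 1},
])

```text
time: 11.17
tool_pos: [0.4924, -0.0262, 0.013]
tcp_rot: [[0.19, 0.982, 0.0], [0.982, -0.19, 0.0], [0.0, 0.0, -1.0]]
wrist_force: [-0.2, 0.1, 0.2]
gripper_width: 0.0004
gripper_force: 0.0
```

```bash
python3 face.py; python3 -c "
from h import *
go([.53,-.036,.012])"
```

```text
309 253 [0.5194 0.0066 0.01  ]
312 253 [0.5238 0.0006 0.01  ]
315 258 [ 0.5108 -0.0189  0.01  ]
318 260 [ 0.5082 -0.03    0.01  ]
321 262 [ 0.5058 -0.041   0.01  ]
324 264 [ 0.5033 -0.0518  0.01  ]
327 266 [ 0.5009 -0.0624  0.01  ]
t 11.2167 pos [ 0.4922 -0.0262  0.0129] F [-0.7  0.3  0.7] w -0.00025655064189610477 g 0.0
x axis yaw 79.06 tilt [ 5.e-04  1.e-04 -1.e+00] travel cm [-0.25  3.9   0.1 ]
```

This time the drawer moves: the face has gone from 0.498 to 0.508. I'll keep pushing with the finger backs.

Call:
carry_out([
  {"travel": [0,0.4,0],"turn": [0,0,0],"gripper": 1},
  {"travel": [0,0.3,0],"turn": [0,0,0],"gripper": 1},
  {"travel": [0,0.3,0],"turn": [0,0,0],"gripper": 1},
  {"travel": [0,0,0],"turn": [0,0,0],"gripper": 1},
])

```text
time: 11.55
tool_pos: [0.502, -0.0281, 0.0128]
tcp_rot: [[0.19, 0.982, -0.0], [0.982, -0.19, 0.0], [0.0, -0.0, -1.0]]
wrist_force: [-0.8, 0.7, 0.2]
gripper_width: -0.0
gripper_force: 0.3
```

Call:
carry_out([
  {"travel": [0,0.2,0],"turn": [0,0,0],"gripper": 1},
  {"travel": [0,0.2,0],"turn": [0,0,0],"gripper": 1},
  {"travel": [0,0.2,0],"turn": [0,0,0],"gripper": 1},
  {"travel": [0,0,0],"turn": [0,0,0],"gripper": 1},
])

```text
time: 11.88
tool_pos: [0.5072, -0.0292, 0.0128]
tcp_rot: [[0.19, 0.982, -0.001], [0.982, -0.19, 0.0], [-0.0, -0.001, -1.0]]
wrist_force: [-0.5, -0.6, 0.6]
gripper_width: 0.0003
gripper_force: 0.6
```

```bash
python3 face.py; python3 -c "
from h import *
go([.53,-.036,.012])"
```

```text
315 253 [ 0.5282 -0.0054  0.01  ]
318 255 [ 0.5255 -0.0168  0.01  ]
321 257 [ 0.5229 -0.028   0.01  ]
324 259 [ 0.5203 -0.0391  0.01  ]
327 261 [ 0.5177 -0.05    0.01  ]
330 262 [ 0.5185 -0.0583  0.01  ]
t 11.9333 pos [ 0.5076 -0.0292  0.0129] F [ 0.4 -1.1 -0.1] w 6.806896848421584e-05 g 0.27776296134106815
x axis yaw 79.05 tilt [ 1.e-04 -0.e+00 -1.e+00] travel cm [-0.24  2.33  0.09]
```

Call:
carry_out([
  {"travel": [0,0.2,0],"turn": [0,0,0],"gripper": 1},
  {"travel": [0,0.2,0],"turn": [0,0,0],"gripper": 1},
  {"travel": [0,0,0],"turn": [0,0,0],"gripper": 1},
])

```text
time: 12.18
tool_pos: [0.5123, -0.03, 0.0132]
tcp_rot: [[0.19, 0.982, 0.002], [0.982, -0.19, 0.0], [0.0, 0.002, -1.0]]
wrist_force: [-0.5, -0.0, 0.6]
gripper_width: -0.0003
gripper_force: 0.0
```

Call:
carry_out([
  {"travel": [0,0.2,0],"turn": [0,0,0],"gripper": 1},
  {"travel": [0,0.2,0],"turn": [0,0,0],"gripper": 1},
  {"travel": [0,0,0],"turn": [0,0,0],"gripper": 1},
])

```text
time: 12.43
tool_pos: [0.5133, -0.0301, 0.0127]
tcp_rot: [[0.19, 0.982, -0.006], [0.982, -0.19, 0.001], [0.0, -0.006, -1.0]]
wrist_force: [-13.6, 1.7, 10.6]
gripper_width: -0.0003
gripper_force: 8.3
```

```bash
python3 face.py; python3 -c "
from h import *
go([.53,-.036,.012])"
```

```text
315 251 [5.354e-01 1.000e-04 1.000e-02]
318 253 [ 0.5326 -0.0114  0.01  ]
321 255 [ 0.5299 -0.0227  0.01  ]
324 257 [ 0.5272 -0.0339  0.01  ]
327 259 [ 0.5246 -0.0449  0.01  ]
330 260 [ 0.5254 -0.0533  0.01  ]
t 12.4833 pos [ 0.5133 -0.0301  0.0127] F [-14.4   2.3   9.2] w -0.00013688073890630418 g 8.081303872168064
x axis yaw 79.07 tilt [-0.006   0.0012 -1.    ] travel cm [-0.26  1.75  0.06]
```

The drawer hit a hard stop at 14 N with the face at about 0.528, close to the box front. The light load just before that fits the snap. I'll retreat, lift, turn back and open.

Call:
carry_out([
  {"travel": [0,-1.5,0],"turn": [0,0,0],"gripper": 1},
  {"travel": [0,-2,0],"turn": [0,0,0],"gripper": 1},
  {"travel": [0,-2,-1.5],"turn": [0,0,0],"gripper": 1},
  {"travel": [0,0,-3],"turn": [0,0,-0.12],"gripper": 1},
  {"travel": [0,0,-3],"turn": [0,0,-0.12],"gripper": 1},
  {"travel": [0,0,-3],"turn": [0,0,-0.12],"gripper": 1},
  {"travel": [0,0,-3],"turn": [0,0,-0.12],"gripper": 0},
  {"travel": [0,0,0],"turn": [0,0,-0.12],"gripper": 0},
  {"travel": [0,0,0],"turn": [0,0,-0.12],"gripper": 0},
  {"travel": [0,0,0],"turn": [0,0,-0.12],"gripper": 0},
  {"travel": [0,0,0],"turn": [0,0,-0.12],"gripper": 0},
  {"travel": [0,0,0],"turn": [0,0,-0.12],"gripper": 0},
])

```text
time: 13.48
tool_pos: [0.4618, -0.0202, 0.1482]
tcp_rot: [[-0.78, 0.626, 0.001], [0.626, 0.78, 0.0], [-0.001, 0.001, -1.0]]
wrist_force: [0.3, -0.2, 0.3]
gripper_width: 0.072
gripper_force: 0.0
```

Call:
carry_out([
  {"travel": [0,0,0],"turn": [0,0,-0.12],"gripper": 0},
  {"travel": [0,0,0],"turn": [0,0,-0.12],"gripper": 0},
  {"travel": [0,0,0],"turn": [0,0,-0.12],"gripper": 0},
  {"travel": [0,0,0],"turn": [0,0,-0.12],"gripper": 0},
  {"travel": [0,0,0],"turn": [0,0,0],"gripper": 0},
])

```text
time: 13.9
tool_pos: [0.4617, -0.0202, 0.148]
tcp_rot: [[-0.981, 0.196, 0.001], [0.196, 0.981, 0.0], [-0.001, 0.0, -1.0]]
wrist_force: [-0.9, -0.4, 0.9]
gripper_width: 0.0854
gripper_force: 0.0
```

```bash
python3 face.py; python3 -c "
from h import *
go([.495,-.231,.13])"
```

```text
315 251 [5.354e-01 1.000e-04 1.000e-02]
318 253 [ 0.5326 -0.0114  0.01  ]
321 255 [ 0.5299 -0.0227  0.01  ]
324 257 [ 0.5272 -0.0339  0.01  ]
327 259 [ 0.5246 -0.0449  0.01  ]
330 260 [ 0.5254 -0.0533  0.01  ]
t 13.95 pos [ 0.4617 -0.0202  0.1481] F [-0.1  0.2  0.7] w 0.08547543769183577 g 0.0
x axis yaw 168.31 tilt [ 7.e-04  0.e+00 -1.e+00] travel cm [ -7.53 -19.97   1.81]
```

Call:
carry_out([
  {"travel": [-1.25,-3.3,0],"turn": [0,0,0],"gripper": 0},
  {"travel": [-1.25,-3.3,0],"turn": [0,0,0],"gripper": 0},
  {"travel": [-1.25,-3.3,0],"turn": [0,0,0],"gripper": 0},
  {"travel": [-1.25,-3.3,0],"turn": [0,0,0],"gripper": 0},
  {"travel": [-1.25,-3.3,0],"turn": [0,0,0],"gripper": 0},
  {"travel": [-1.25,-3.3,0],"turn": [0,0,0],"gripper": 0},
  {"travel": [0,0,0],"turn": [0,0,0],"gripper": 0},
  {"travel": [0,0,0],"turn": [0,0,0],"gripper": 0},
])

```text
time: 14.62
tool_pos: [0.4951, -0.2307, 0.1474]
tcp_rot: [[-0.978, 0.207, -0.0], [0.207, 0.978, 0.001], [0.001, 0.0, -1.0]]
wrist_force: [0.6, -0.1, -0.6]
gripper_width: 0.0854
gripper_force: 0.0
```

```bash
python3 - <<'E'
from h import *
go([.495,-.231,.019])
w=cam('wrist'); im=w['image']; lab=cv2.cvtColor(im,cv2.COLOR_RGB2LAB).astype(int)
u,v=proj(w,[.495,-.231,.052]); print('pred top centre',u,v, 'lab',lab[int(v),int(u)])
print('brightness col',[(lab[r,int(u)]).tolist() for r in range(max(0,int(v)-60),min(480,int(v)+60),12)])
cv2.circle(im,(int(u),int(v)),3,(255,0,0),1)
cv2.imwrite('pics/p8.png',im[...,::-1])
E
```

```text
t 14.6167 pos [ 0.4951 -0.2307  0.1474] F [ 0.6 -0.1 -0.6] w 0.08535834670119334 g 0.0
x axis yaw 168.08 tilt [-4.e-04  5.e-04 -1.e+00] travel cm [-1.000e-02 -4.000e-02  1.284e+01]
pred top centre 315.28617047824645 231.47193083271878 lab [ 93 132 149]
brightness col [[171, 132, 149], [86, 130, 141], [75, 130, 140], [180, 125, 150], [183, 123, 150], [93, 132, 149], [180, 125, 150], [104, 129, 144], [148, 130, 147], [150, 131, 147]]
```

View pics/p8.png

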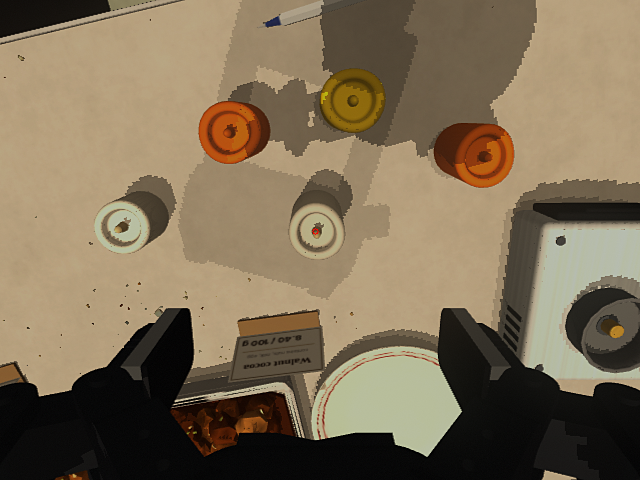

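The picture shows the tall white candle centred at (317,231), predicted at (315,231), with the fingers clear of the neighbours. The tester at right has its drawer shut. Now I descend and grip.

Call:
carry_out([
  {"travel": [0,-0.1,2],"turn": [0,0,0],"gripper": 0},
  {"travel": [0,0,2],"turn": [0,0,0],"gripper": 0},
  {"travel": [0,0,2],"turn": [0,0,0],"gripper": 0},
  {"travel": [0,0,2],"turn": [0,0,0],"gripper": 0},
  {"travel": [0,0,2],"turn": [0,0,0],"gripper": 0},
  {"travel": [0,0,1.5],"turn": [0,0,0],"gripper": 0},
  {"travel": [0,0,1.2],"turn": [0,0,0],"gripper": 0},
  {"travel": [0,0,0],"turn": [0,0,0],"gripper": 0},
  {"travel": [0,0,0],"turn": [0,0,0],"gripper": 0},
], force=60)

```text
time: 15.42
tool_pos: [0.495, -0.2295, 0.021]
tcp_rot: [[-0.98, 0.2, -0.0], [0.2, 0.98, 0.0], [0.0, 0.0, -1.0]]
wrist_force: [0.6, 0.9, 1.2]
gripper_width: 0.0852
gripper_force: 0.0
```

Call:
carry_out([
  {"travel": [0,0,0],"turn": [0,0,0],"gripper": 1},
  {"travel": [0,0,0],"turn": [0,0,0],"gripper": 1},
  {"travel": [0,0,0],"turn": [0,0,0],"gripper": 1},
  {"travel": [0,0,0],"turn": [0,0,0],"gripper": 1},
  {"travel": [0,0,0],"turn": [0,0,0],"gripper": 1},
  {"travel": [0,0,0],"turn": [0,0,0],"gripper": 1},
  {"travel": [0,0,0],"turn": [0,0,0],"gripper": 1},
  {"travel": [0,0,0],"turn": [0,0,0],"gripper": 1},
], force=60)

```text
time: 16.08
tool_pos: [0.4957, -0.2305, 0.0221]
tcp_rot: [[-0.98, 0.201, 0.002], [0.201, 0.98, -0.001], [-0.002, -0.0, -1.0]]
wrist_force: [0.6, 0.4, 5.3]
gripper_width: 0.0332
gripper_force: 59.3
```

```bash
python3 -c "
from h import *
go([.597,-.0497,.18])"
```

```text
t 16.0833 pos [ 0.4957 -0.2305  0.0221] F [0.6 0.4 5.3] w 0.033207989825526196 g 59.264432850759476
x axis yaw 168.43 tilt [ 2.e-03 -7.e-04 -1.e+00] travel cm [ -6.33  19.74 -15.78]
```

The opening reads 33 mm, not 39, so I'll check the candle's position in the grip before lifting.

```bash
cat > chk.py <<'E'
from h import *
w=cam('wrist'); lab=cv2.cvtColor(w['image'],cv2.COLOR_RGB2LAB).astype(int)
st=robot.get_state(); p=np.array(st['tool_pos']);R=np.array(st['tcp_rot'])
m=((lab[...,1]<128)&(lab[...,2]>136)&(lab[...,0]>90)).astype(np.uint8)
m=cv2.morphologyEx(m,cv2.MORPH_OPEN,np.ones((5,5)))
u0,v0=proj(w,p+R@[0,0,-.03]); print('axis px',u0,v0)
n,l,s,c=cv2.connectedComponentsWithStats(m)
for i in range(1,n):
    if s[i][4]>400 and abs(c[i][0]-u0)<120: print(s[i],c[i])
pc=np.array([proj(w,p+R@[x,0,-.03]) for x in(-.0195,.0195)]); print('expected +-19.5mm x',pc.round(0).tolist(), [proj(w,p+R@[0,y,-.03]).round(0).tolist() for y in(-.0195,.0195)])
E
python3 chk.py
```

```text
axis px 316.2394642452201 322.9385249267891
[317 305  27  36 564] [331.69680851 323.0177305 ]
[290 309  22  31 418] [299.77990431 323.90191388]
[303 326  58  40 539] [337.14842301 351.0148423 ]
expected +-19.5mm x [[316.0, 370.0], [316.0, 272.0]] [[262.0, 323.0], [371.0, 323.0]]
```

The inner disc is centred at about (317,323), against an expected axis at (316,323), so the grip is good. Lift and carry.

Call:
carry_out([
  {"travel": [0,0,-1],"turn": [0,0,0],"gripper": 1},
  {"travel": [0,0,-2],"turn": [0,0,0],"gripper": 1},
  {"travel": [0,0,-3],"turn": [0,0,0],"gripper": 1},
  {"travel": [0,0,-3],"turn": [0,0,0],"gripper": 1},
  {"travel": [0,0,-3],"turn": [0,0,0],"gripper": 1},
  {"travel": [0,2,-1],"turn": [0,0,0],"gripper": 1},
  {"travel": [0,2,0],"turn": [0,0,0],"gripper": 1},
  {"travel": [0,2,0],"turn": [0,0,0],"gripper": 1},
  {"travel": [0,2,0],"turn": [0,0,0],"gripper": 1},
  {"travel": [0,2,0],"turn": [0,0,0],"gripper": 1},
  {"travel": [0,2,0],"turn": [0,0,0],"gripper": 1},
  {"travel": [0,0,0],"turn": [0,0,0],"gripper": 1},
])

```text
time: 17.13
tool_pos: [0.5193, -0.1098, 0.1513]
tcp_rot: [[-0.98, 0.198, 0.0], [0.198, 0.98, 0.001], [0.0, 0.001, -1.0]]
wrist_force: [0.9, 0.3, 0.2]
gripper_width: 0.0326
gripper_force: 59.7
```

```bash
cat > pin.py <<'E'
from h import *
go([.597,-.0497,.14])
for n in('wrist','top','scene'):
    w=cam(n); h=cv2.cvtColor(w['image'],cv2.COLOR_RGB2HSV)
    u,v=proj(w,[.597,-.0497,.066]); 
    m=cv2.inRange(h,(12,120,90),(28,255,255)); mm=np.zeros_like(m); cv2.circle(mm,(int(u),int(v)),{'wrist':45,'top':8,'scene':8}[n],255,-1); m&=mm
    N,l,s,c=cv2.connectedComponentsWithStats(m)
    if N>1:
        i=1+s[1:,4].argmax(); print(n,'pred',u,v,s[i],ray(w,*c[i],.066).round(4))
    else: print(n,'none',u,v)
E
python3 pin.py; python3 chk.py
```

```text
t 17.1333 pos [ 0.5193 -0.1098  0.1513] F [0.9 0.3 0.2] w 0.03259174347967629 g 59.710654056980275
x axis yaw 168.6 tilt [ 1.0e-04  1.1e-03 -1.0e+00] travel cm [-6.43  7.43  1.14]
wrist pred 426.92414658328147 328.4654386876816 [420 325  15  13 142] [ 0.5988 -0.0499  0.066 ]
top none 328.02776000556446 200.57727064597228
scene pred 346.02141885679004 227.95466650030897 [346 230   1   1   1] [ 0.5888 -0.0553  0.066 ]
axis px 315.23911397064364 322.94195645626314
[364 230  27  52 754] [374.34350133 249.63129973]
[317 301  27  40 608] [330.59046053 321.26644737]
[289 311  23  29 413] [299.85472155 323.96368039]
[277 324  84  42 723] [324.73029046 350.69294606]
[ 251  357   74   81 4121] [287.75685513 402.2135404 ]
expected +-19.5mm x [[315.0, 370.0], [315.0, 272.0]] [[261.0, 323.0], [370.0, 323.0]]
```

Call:
carry_out([
  {"travel": [-1.3,1.5,0],"turn": [0,0,0],"gripper": 1},
  {"travel": [-1.3,1.5,0],"turn": [0,0,0],"gripper": 1},
  {"travel": [-1.3,1.5,0],"turn": [0,0,0],"gripper": 1},
  {"travel": [-1.3,1.5,0],"turn": [0,0,0],"gripper": 1},
  {"travel": [-1.3,1.4,0],"turn": [0,0,0],"gripper": 1},
  {"travel": [0,0,1.2],"turn": [0,0,0],"gripper": 1},
  {"travel": [0,0,1.2],"turn": [0,0,0],"gripper": 1},
  {"travel": [0,0,0.8],"turn": [0,0,0],"gripper": 1},
  {"travel": [0,0,0],"turn": [0,0,0],"gripper": 1},
  {"travel": [0,0,0],"turn": [0,0,0],"gripper": 1},
])

```text
time: 18.17
tool_pos: [0.5965, -0.054, 0.1179]
tcp_rot: [[-0.979, 0.202, -0.002], [0.202, 0.979, 0.0], [0.002, -0.0, -1.0]]
wrist_force: [0.5, 0.3, -1.1]
gripper_width: 0.033
gripper_force: 59.7
```

```bash
python3 -c "
from h import *
go([.598,-.0498,.078])"; python3 chk.py
```

```text
t 18.1667 pos [ 0.5965 -0.054   0.1179] F [ 0.5  0.3 -1.1] w 0.03304038817865831 g 59.745508741470985
x axis yaw 168.37 tilt [-2.1e-03  2.0e-04 -1.0e+00] travel cm [-0.07  0.44  3.99]
axis px 316.64592471684523 325.5801963945688
[ 244  187   18  106 1493] [253.17213664 238.29135968]
[ 262  188   25  102 1439] [271.933287   229.38220987]
[375 218  14  45 460] [381.92391304 240.3673913 ]
[318 304  26  37 582] [331.3556701  322.05154639]
[290 311  22  29 408] [299.75490196 324.11029412]
[304 328  57  37 477] [337.54297694 351.08595388]
expected +-19.5mm x [[317.0, 373.0], [317.0, 274.0]] [[262.0, 326.0], [371.0, 326.0]]
```

Call:
carry_out([
  {"travel": [-0.1,0.4,0.5],"turn": [0,0,0],"gripper": 1},
  {"travel": [0,0,0.6],"turn": [0,0,0],"gripper": 1},
  {"travel": [0,0,0.5],"turn": [0,0,0],"gripper": 1},
  {"travel": [0,0,0],"turn": [0,0,0],"gripper": 1},
  {"travel": [0,0,0],"turn": [0,0,0],"gripper": 1},
])

```text
time: 18.63
tool_pos: [0.599, -0.0494, 0.1023]
tcp_rot: [[-0.98, 0.2, -0.001], [0.2, 0.98, 0.0], [0.001, -0.0, -1.0]]
wrist_force: [1.1, 0.1, 0.5]
gripper_width: 0.0333
gripper_force: 59.7
```

```bash
python3 -c "
from h import *
go([.598,-.0498,.078])"
```

```text
t 18.6333 pos [ 0.599  -0.0494  0.1023] F [1.1 0.1 0.5] w 0.03331785751220626 g 59.7400712070521
x axis yaw 168.44 tilt [-1.e-03  2.e-04 -1.e+00] travel cm [ 0.09 -0.06  2.43]
```

Call:
carry_out([
  {"travel": [0.1,0,0.4],"turn": [0,0,0],"gripper": 1},
  {"travel": [0,0,0.4],"turn": [0,0,0],"gripper": 1},
  {"travel": [0,0,0.3],"turn": [0,0,0],"gripper": 1},
  {"travel": [0,0,0],"turn": [0,0,0],"gripper": 1},
])

```text
time: 18.97
tool_pos: [0.5978, -0.0492, 0.0908]
tcp_rot: [[-0.98, 0.2, -0.001], [0.2, 0.98, 0.0], [0.002, -0.0, -1.0]]
wrist_force: [0.1, 0.2, -1.0]
gripper_width: 0.0332
gripper_force: 59.7
```

Call:
carry_out([
  {"travel": [0,0,0.2],"turn": [0,0,0],"gripper": 1},
  {"travel": [0,0,0.2],"turn": [0,0,0],"gripper": 1},
  {"travel": [0,0,0],"turn": [0,0,0],"gripper": 1},
])

```text
time: 19.22
tool_pos: [0.5985, -0.0493, 0.0881]
tcp_rot: [[-0.98, 0.2, 0.001], [0.2, 0.98, 0.0], [-0.001, 0.0, -1.0]]
wrist_force: [0.0, -0.8, 3.9]
gripper_width: 0.0328
gripper_force: 60.2
```

Call:
carry_out([
  {"travel": [0,0,0.2],"turn": [0,0,0],"gripper": 1},
  {"travel": [0,0,0.2],"turn": [0,0,0],"gripper": 1},
  {"travel": [0,0,0],"turn": [0,0,0],"gripper": 1},
])

```text
time: 19.47
tool_pos: [0.5986, -0.0493, 0.0843]
tcp_rot: [[-0.98, 0.2, 0.001], [0.2, 0.98, -0.0], [-0.001, 0.0, -1.0]]
wrist_force: [0.1, -0.4, 4.9]
gripper_width: 0.0329
gripper_force: 60.4
```

The pin touched at TCP z≈0.088, as expected. I'll press on in small steps.

Call:
carry_out([
  {"travel": [0,0,0.2],"turn": [0,0,0],"gripper": 1},
  {"travel": [0,0,0.2],"turn": [0,0,0],"gripper": 1},
  {"travel": [0,0,0],"turn": [0,0,0],"gripper": 1},
])

```text
time: 19.72
tool_pos: [0.5988, -0.0494, 0.0808]
tcp_rot: [[-0.98, 0.2, 0.002], [0.2, 0.98, -0.0], [-0.002, 0.0, -1.0]]
wrist_force: [-0.8, -0.1, 7.4]
gripper_width: 0.0337
gripper_force: 60.7
```

Call:
carry_out([
  {"travel": [0,0,0.1],"turn": [0,0,0],"gripper": 1},
  {"travel": [0,0,0.1],"turn": [0,0,0],"gripper": 1},
  {"travel": [0,0,0],"turn": [0,0,0],"gripper": 1},
])

```text
time: 19.97
tool_pos: [0.5991, -0.0494, 0.0793]
tcp_rot: [[-0.98, 0.2, 0.002], [0.2, 0.98, -0.0], [-0.002, 0.0, -1.0]]
wrist_force: [-1.2, 0.0, 8.2]
gripper_width: 0.033
gripper_force: 60.8
```

Call:
carry_out([
  {"travel": [0,0,0.1],"turn": [0,0,0],"gripper": 1},
  {"travel": [0,0,0],"turn": [0,0,0],"gripper": 1},
])

```text
time: 20.13
tool_pos: [0.5992, -0.0494, 0.0784]
tcp_rot: [[-0.98, 0.2, 0.003], [0.2, 0.98, -0.0], [-0.003, 0.0, -1.0]]
wrist_force: [-1.0, 0.1, 9.5]
gripper_width: 0.0332
gripper_force: 60.8
```

Call:
carry_out([
  {"travel": [0,0,0.1],"turn": [0,0,0],"gripper": 1},
  {"travel": [0,0,0.1],"turn": [0,0,0],"gripper": 1},
  {"travel": [0,0,0],"turn": [0,0,0],"gripper": 1},
])

```text
time: 20.38
tool_pos: [0.5998, -0.0496, 0.0783]
tcp_rot: [[-0.98, 0.2, 0.005], [0.2, 0.98, -0.001], [-0.005, 0.0, -1.0]]
wrist_force: [-3.8, -1.1, 16.1]
gripper_width: 0.0333
gripper_force: 61.6
```

```bash
python3 -c "
from h import *
for i in range(4): go([.598,-.0498,.078]); cam('wrist')"; python3 chk.py
```

```text
t 20.3833 pos [ 0.5998 -0.0496  0.0783] F [-3.8 -1.1 16.1] w 0.03328355123605217 g 61.605912828817964
x axis yaw 168.43 tilt [ 4.9e-03 -9.0e-04 -1.0e+00] travel cm [ 0.17 -0.05  0.03]
t 20.4333 pos [ 0.5998 -0.0496  0.0784] F [-4.7 -0.1 15.6] w 0.03317237967997207 g 61.6067318507703
x axis yaw 168.44 tilt [ 5.e-03 -9.e-04 -1.e+00] travel cm [ 0.18 -0.06  0.04]
t 20.4833 pos [ 0.5998 -0.0496  0.0784] F [-2.7 -0.6 15.9] w 0.03298390773782282 g 61.60334373707883
x axis yaw 168.44 tilt [ 5.e-03 -9.e-04 -1.e+00] travel cm [ 0.18 -0.06  0.04]
t 20.5333 pos [ 0.5998 -0.0496  0.0784] F [-3.3 -0.4 16.8] w 0.03333354075155114 g 61.602281247032806
x axis yaw 168.43 tilt [ 5.e-03 -9.e-04 -1.e+00] travel cm [ 0.18 -0.06  0.04]
axis px 316.1244513962143 322.9996319252025
[ 220  197   21  113 1538] [230.32964889 252.19830949]
[320 302  24  38 572] [331.79895105 321.25174825]
[290 310  20  29 402] [299.1840796  323.25870647]
[293 322  67  43 568] [334.01056338 350.11619718]
expected +-19.5mm x [[316.0, 371.0], [316.0, 272.0]] [[262.0, 323.0], [371.0, 323.0]]
```

Hard stop at z=0.0783, about 10 mm below first pin contact, with the force jumping to 16 N. I'll add a touch more for margin.

Call:
carry_out([
  {"travel": [0,0,0.1],"turn": [0,0,0],"gripper": 1},
  {"travel": [0,0,0],"turn": [0,0,0],"gripper": 1},
  {"travel": [0,0,0],"turn": [0,0,0],"gripper": 1},
  {"travel": [0,0,0],"turn": [0,0,0],"gripper": 1},
])

```text
time: 20.97
tool_pos: [0.6002, -0.0497, 0.0783]
tcp_rot: [[-0.98, 0.2, 0.006], [0.2, 0.98, -0.001], [-0.006, 0.0, -1.0]]
wrist_force: [-4.8, -0.1, 20.5]
gripper_width: 0.033
gripper_force: 62.1
```

```bash
python3 face.py; python3 -c "
from h import *
go([.598,-.0498,.078])
F=robot.get_state()['wrist_force'][2]
if 14<F<28: print(robot.close_job())"
```

```text
315 251 [5.354e-01 1.000e-04 1.000e-02]
318 253 [ 0.5326 -0.0114  0.01  ]
321 255 [ 0.5299 -0.0227  0.01  ]
324 257 [ 0.5272 -0.0339  0.01  ]
327 259 [ 0.5246 -0.0449  0.01  ]
330 260 [ 0.5254 -0.0533  0.01  ]
t 21.0167 pos [ 0.6002 -0.0497  0.0783] F [-4.6  0.2 19.9] w 0.03307984072214316 g 62.079310878762044
x axis yaw 168.44 tilt [ 0.0062 -0.0011 -1.    ] travel cm [ 0.21 -0.05  0.03]
the job is handed in; nothing more can be done
None
```

Job handed in at 21 s, no verdict returned: the drawer is shut against its stop, the tall candle is held on the cradle floor at about 20 N, and the short candles were not touched; two early drawer pushes failed, the fingers passing the front without moving it and pressing the tester box at about 38 N.

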